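Push the whetstone into the corner of the bench stop

ROBOT

A 7-joint arm with a two-finger parallel gripper is mounted at the origin on a cart in front of the work surface, level with it; the furniture and walls round the work are solid. World frame = base frame: x ahead of the robot, y to its left, z up, the work surface at z = 0. Lengths are in mm, angles in rad, forces in N, time in s.
With the tool pointing down it reaches from about 425 to 875 mm from the base axis. Payload 8.4 kg.
Tool frame: the origin (TCP) lies at the very end of the fingers, on their centre line; the grasp point (between the pads) lies 19 mm behind it (grip_depth is the distance from the TCP to the grasp point, in mm); z points along the fingers, y is the line along which they close (so a half turn about z gives the same grasp; the last joint's range is limited). The gripper opens to 85 mm and grips with 20 to 120 N. Pads are 22 mm wide; open, the fingers measure 114 mm over their backs; the gripper's body (76 mm by 85 mm) begins 54 mm behind the grasp point. The pads swing forward as they close: fully open they stand 13 mm farther back than shut.
Start: joints at [-1.208, 0.333, 0.04, 1.465, -0.013, 1.343, -0.059], TCP at [289.61, 581.883, 196.508] pointing down, gripper open.
Joint ranges: [-2.58, 2.58], [-0.38, 2.09], [-1.3, 1.39], [0.25, 2.4], [-1.5, 4.64], [0.08, 2.09], [-2.65, 2.65]. Speed limits (rad/s): [2.22, 2.22, 2.79, 2.79, 3.14, 3.14, 3.14].

INTERFACE

Orientations are given as a unit quaternion [x, y, z, w].
In Python, from cell import observe, snapshot, hand_in, boxes_of, grip_depth gives the robot as it stands. The module is installed in compiled form; this text tells all that it offers.
- The arm moves only by the tool jog_arm, never from a script. Its argument "moves" is a list of rows, each a list of 2 entries, a list of its own where there are three numbers: the shift along the tool's x, y, z in cm, then the turn about the tool's z in rad. A call has 1 to 5 rows; each row shifts and turns the commanded pose from where the row before left it, along the tool's axes as they then stand; what a row does not reach is not made up. A row lasts 1/10 s, in which the tool goes at most 50 mm and 8.59 degrees, less where a joint would pass 70% of its speed; a pose out of reach is approached as far as the arm can. A call with a gripper value outside its range is refused whole. "gripper" is the opening, from 0 (shut) to 1 (fully open), set as the call begins (left out, the last holds). The fingers move at their own pace and stop on an object; the grip force is fixed at half the most. Time passes only in rows, so rows that do not move let the fingers close. It gives the time, the measured TCP pose, the force, the opening and the grip force at its end, in the units of the state.
- observe(): the state, without advancing time (a new reading comes with each control period).
- snapshot(name): name is "scene" or "top"; returns a dict with "frame" (400x640x3 uint8, red, green, blue), "fovy" (degrees; the focal length in pixels is half the picture's height over the tangent of half this angle, whatever the lens; pixels are square), "cx", "cy" (the principal point, pixels), "world_from_camera" (4x4, takes a point from camera to world coordinates). Camera axes: x right, y down, z forward; pixel columns grow to the right and rows downward; lengths in mm; the calibration is good to about 2 mm. A picture is of the moment at which its call begins. There is no depth.
- hand_in(): hands the job in; it is judged then, once.
Trained networks look in the newest picture that a camera, given by its name, has taken for a name from the list of things; names that differ only in an ending like _2 or _b are one class to them, and where a whole thing is asked for, a point or a joint stands for the part that bears it (a point fixed in the world has none). Each returns a list of dicts, best first, with "p" (0 to 1); they miss things now and then, are a little off and sometimes report something else, mostly with a low value. They report only what shows in the picture. A call takes as long as a camera call.
- boxes_of(camera, name): "position" ([column, row] in pixels, amid what is visible of it).
The state is a dict: "t": time; "q": joint angles; "qd": joint speeds; "joint_efforts": joint torques, N m; "position": TCP position; "ee_rot": TCP orientation; "force": force on the tool from outside, world axes, zero at the start; "wrist_torque": the same for the moment, N m; "width": opening from 0.0 (shut) to 1.0 (fully open); "grip_force": force on a finger pad.
Only numpy, scipy, OpenCV 4.12 (cv2) and the standard library are available. Lean on these libraries where they do the work, as an engineer would, in place of code of your own. Each camera call takes 0.05 s, during which the arm holds its last target. There are 200 camera calls.

TASK

Push the whetstone along the bench with your fingers until one long side lies flat against the wooden batten and its end touches the metal stop block, so that it is ready for flattening. Only push it, never lift or tip it, and leave the other things on the bench where they are.

Things in the scene. Friction and masses are not known exactly. Their poses are not given: they have to be found in the camera images.
- whetstone: loose brown oblong whetstone lying flat on the bench in front of (on the robot's side of) the batten; 64 mm (its x) by 200 mm (its y) by 24 mm high, a plain block, 0.45 to 0.95 kg (a push of 2 to 7 N slides it). Origin: centre of its underside, z up. Not to be confused with the green stone farther back, which is fixed.
- batten: low straight pale wooden strip fixed to the bench, 26 mm (its x) by 300 mm (its y, its length) by 18 mm high. Origin: centre of its underside; its +x points away from the robot (turned by up to about 15 degrees), its +y to the left. The stone goes against its near face, the plane x = -13 mm in its frame.
- stop: aluminium stop block, black clamp screw on top (41 mm high), fixed on the batten towards its left end, axes as the batten's. 30 mm wide along y, 28 mm high; reaches 50 mm nearer than the batten's near face (to x = -63 mm). Origin: on the batten's centre line at bench level, mid-width. The stone's left end goes against its right face, y = -15 mm; the finished stone's centre is at x = -45, y = -115 mm.
- handle_blank: bystander, to be left alone: octagonal wooden handle blank, 25 x 132 x 25 mm, lying. Origin: centre of its underside.
- nagura_b: bystander, to be left alone: small dark grey dressing stone, 24 x 46 x 20 mm. Origin: centre of its underside.
- ferrule_0: bystander, to be left alone: short dark tube (ferrule), 26 mm across, 22 mm high, upright. Origin: centre of its underside.
- enamel_cup: bystander, to be left alone: white enamel cup with a handle, 76 mm across (98 with handle), 76 mm high, upright. Origin: centre of its underside.
- tin_polish: bystander, to be left alone: low round tin, 65 mm across, 38 mm high, upright. Origin: centre of its underside.
- angle_clip_b: bystander, to be left alone: black angle clip, 12 x 64 x 12 mm, lying. Origin: centre of its underside.

How it is judged:
By the outcome, as a careful person would: the job done as asked, in the order asked, and still so for the second after the job is handed in, with the robot touching nothing.
It also fails if it takes over 42 s, if anything falls off the work surface, if the arm or the gripper's body presses on something with over 40 N, if the wrist force passes 120 N, or if a joint passes its speed limit or range.

## Working session

There is one attempt and no reset: what is moved stays moved. The work goes in short steps, Python scripts to look and compute and a tool call to move; the robot and the scene stay as the last step left them, time stands still between calls to the robot, and variables do not carry over. Pictures are saved under pics/ and viewed, at most 10 in all, crops included, and the job is handed in when it is done.

Besides the shell and the picture viewer there is one more tool, called after "Request:" as name(argument=value, ...) on one line, values as JSON. jog_arm: Moves the arm, as the interface text tells. Its arguments: {"type":"object","properties":{"moves":{"type":"array"},"gripper":{"type":"number"}},"required":["moves"]}

```bash
mkdir -p pics; cat > h.py <<'E'
import numpy as np, cv2
from cell import *
def ray(s,p,z):
    T=np.array(s["world_from_camera"]);f=200/np.tan(np.radians(s["fovy"])/2)
    d=T[:3,:3]@np.array([(p[0]-s["cx"])/f,(p[1]-s["cy"])/f,1]);o=T[:3,3]
    return (o+d*(z-o[2])/d[2])[:2]
def px(s,P):
    T=np.linalg.inv(np.array(s["world_from_camera"]));f=200/np.tan(np.radians(s["fovy"])/2)
    c=T[:3,:3]@np.array(P,float)+T[:3,3]
    return np.array([s["cx"]+f*c[0]/c[2],s["cy"]+f*c[1]/c[2]])
def save(s,n,crop=None,k=1):
    im=s["frame"][:,:,::-1]
    if crop: im=im[crop[1]:crop[3],crop[0]:crop[2]]
    cv2.imwrite("pics/"+n,cv2.resize(im,None,fx=k,fy=k,interpolation=cv2.INTER_CUBIC))
E
python3 - <<'E'
from h import *
for c in("top","scene"):
    s=snapshot(c);save(s,c+"0.png",None,1.25);np.save(c+"0.npy",s,allow_pickle=True)
    print(c,s["fovy"],s["cx"],s["cy"],np.round(s["world_from_camera"],3).tolist())
    for n,z in[("whetstone",24),("batten",18),("stop",28),("handle_blank",12),("nagura_b",20),("ferrule_0",22),("enamel_cup",38),("tin_polish",38),("angle_clip_b",12)]:
        print(n,[(np.round(d["position"]),round(d["p"],2),np.round(ray(s,d["position"],z))) for d in boxes_of(c,n)[:3]])
o=observe();print(o["t"],o["ee_rot"],o["position"],o["width"])
E
```

```text
top 56.926049764705894 319.0864302297839 201.00249004151655 [[0.02, -0.995, 0.097, 464.547], [-1.0, -0.021, -0.002, -79.234], [0.004, -0.097, -0.995, 984.155], [0.0, 0.0, 0.0, 1.0]]
whetstone [(array([311., 233.]), 0.98, array([474., -63.]))]
batten [(array([282., 189.]), 0.59, array([589.,  17.]))]
stop [(array([310., 236.]), 0.58, array([467., -60.]))]
handle_blank [(array([256., 273.]), 0.81, array([369.,  80.]))]
nagura_b [(array([234., 250.]), 0.65, array([427., 138.]))]
ferrule_0 []
enamel_cup [(array([416., 303.]), 0.69, array([ 304., -329.])), (array([416., 258.]), 0.18, array([ 418., -330.])), (array([282., 187.]), 0.17, array([591.,  16.]))]
tin_polish [(array([289., 109.]), 0.7, array([799.,   4.]))]
angle_clip_b []
scene 43.517632879267104 316.305015060407 205.5731326554975 [[-0.379, 0.619, -0.687, 1416.125], [0.925, 0.247, -0.288, 244.077], [-0.008, -0.745, -0.667, 871.498], [0.0, 0.0, 0.0, 1.0]]
whetstone [(array([350., 197.]), 0.78, array([481., -53.]))]
batten [(array([362., 237.]), 0.58, array([601.,  19.]))]
stop [(array([414., 252.]), 0.81, array([611., 147.]))]
handle_blank [(array([410., 186.]), 0.77, array([365.,  78.]))]
nagura_b [(array([427., 207.]), 0.74, array([440., 139.]))]
ferrule_0 [(array([262., 162.]), 0.39, array([ 426., -335.]))]
enamel_cup [(array([427., 207.]), 0.3, array([460., 142.]))]
tin_polish [(array([321., 298.]), 0.6, array([819.,   2.]))]
angle_clip_b [(array([324., 264.]), 0.51, array([707., -35.]))]
1.0 [ 2.28847883e-01  9.73462195e-01 -3.39970379e-05 -2.53975601e-05] [289.56380321 581.87469416 196.49964278] 1.002901081591218
```

View pics/top0.png

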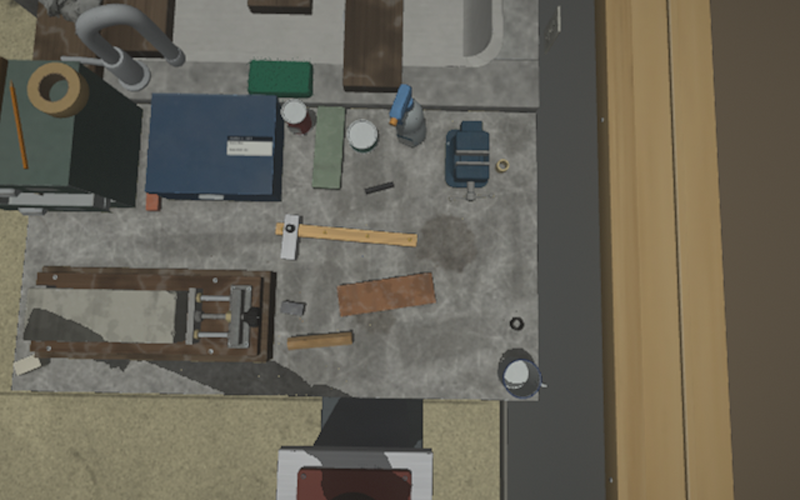

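View pics/scene0.png

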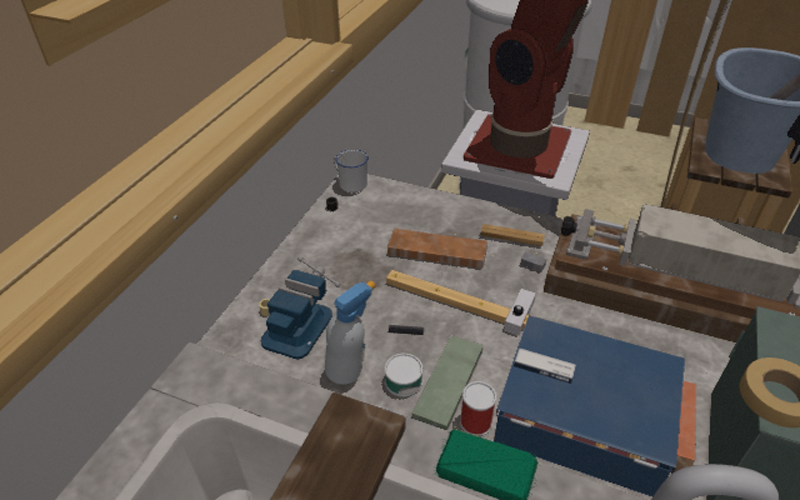

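Top shows the brown stone at about (388,293) in the scaled picture, the batten from (277,229) to (416,240) and the stop at (290,237). The scene picture agrees with this. The nagura (292,308) and the handle blank (320,340) lie to the left and nearer the robot. Next I'll measure the corners.

```bash
cat >> h.py <<'E'
def stone(s,c=None,show=False):
    hsv=cv2.cvtColor(s["frame"],cv2.COLOR_RGB2HSV)
    m=((hsv[...,0]<14)&(hsv[...,1]>85)&(hsv[...,2]>50)).astype(np.uint8)
    return rect(s,m,c,24)
def batten(s,c):
    hsv=cv2.cvtColor(s["frame"],cv2.COLOR_RGB2HSV)
    m=((hsv[...,0]>=14)&(hsv[...,0]<24)&(hsv[...,1]>95)&(hsv[...,2]>120)).astype(np.uint8)
    return rect(s,m,c,18)
def rect(s,m,c,z):
    m=cv2.morphologyEx(m,cv2.MORPH_CLOSE,np.ones((3,3),np.uint8))
    n,l,st,ce=cv2.connectedComponentsWithStats(m)
    i=min(range(1,n),key=lambda i:np.hypot(*(ce[i]-c))+1000*(st[i,4]<150))
    cs,_=cv2.findContours((l==i).astype(np.uint8),cv2.RETR_EXTERNAL,cv2.CHAIN_APPROX_NONE)
    P=np.array([ray(s,p,z) for p in max(cs,key=len)[:,0]],np.float32)
    (x,y),(w,h),a=cv2.minAreaRect(P)
    if w>h: w,h,a=h,w,a+90   # long side h; a = dir of w axis
    a=(a+90)%180-90
    return np.round([x,y,w,h,a],1)   # a: degrees of the short axis from world x
E
python3 - <<'E'
from h import *
s=np.load("top0.npy",allow_pickle=True).item()
print(stone(s,(311,233)),batten(s,(285,189)))
print(px(s,(289,581,196)))
im=s["frame"];hsv=cv2.cvtColor(im,cv2.COLOR_RGB2HSV)
for p in[(311,233),(330,230),(285,189),(310,191),(260,273)]: print(p,hsv[p[1],p[0]])
save(s,"c0.png",(200,150,380,300),4.4)
E
```

```text
[469.6 -56.2  63.2 197.5   9.3] [591.9   8.2  25.7 248.5  -3.8]
[ -2.16213435 315.48248312]
(311, 233) [ 13 105 109]
(330, 230) [ 13 114 110]
(285, 189) [ 18 109 169]
(310, 191) [ 18 106 168]
(260, 273) [ 17 107 124]
```

View pics/c0.png

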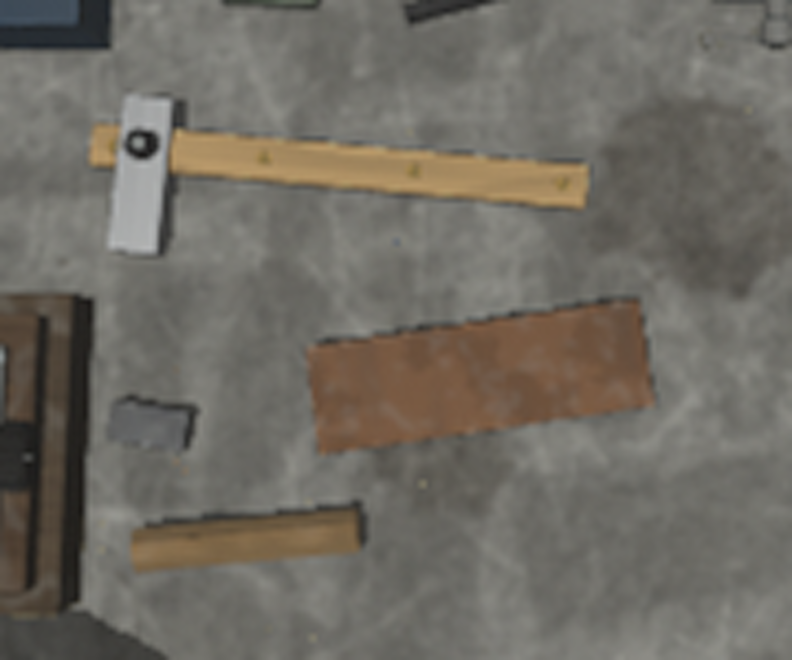

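The crop shows the stop's right face running from about (172,97) to (160,255). The batten's near edge runs from (172,172) to (583,208), and the stone is turned about 13° from the batten. The nagura and handle blank are clear of the stone's path.

```bash
python3 - <<'E'
from h import *
s=np.load("top0.npy",allow_pickle=True).item()
f=lambda x,y,z: np.round(ray(s,((x+.5)/4.4+200-.5,(y+.5)/4.4+150-.5),z),1)
print("stop NR,NL,FR,FL",f(160,254,28),f(109,248,28),f(173,97,28),f(124,93,28))
print("batten near edge",f(180,173,18),f(583,208,18),"right end far",f(587,165,18))
print("nagura",f(190,415,20),f(180,452,20),"handle",f(360,507,25),f(360,550,25))
a=np.radians(-3.8);R=np.array([[np.cos(a),-np.sin(a)],[np.sin(a),np.cos(a)]])
S=[f(160,254,28),f(109,248,28)]
O=np.mean(S,0)+R@[63,0]; print("stop origin",O,"target",O+R@[-45,-115])
o=observe();x,y,z,w=o["ee_rot"]
from scipy.spatial.transform import Rotation as Ro
print(np.round(Ro.from_quat(o["ee_rot"]).as_matrix(),3).tolist())
E
```

```text
stop NR,NL,FR,FL [537.1 134.2] [540.  164.4] [631.  130.4] [632.8 159.7]
batten near edge [586.7 126.5] [ 570.7 -115.4] right end far [ 596.7 -117.3]
nagura [442.9 114.3] [421.2 119.3] handle [391.7  12. ] [367.   11.3]
stop origin [601.4114925  145.12474427] target [548.88892788  33.35990094]
[[-0.895, 0.446, -0.0], [0.446, 0.895, -0.0], [0.0, -0.0, -1.0]]
```

```bash
cat >> h.py <<'E'
def pose():
    o=observe();x,y,z,w=o["ee_rot"]
    from scipy.spatial.transform import Rotation as Ro
    Y=Ro.from_quat(o["ee_rot"]).as_matrix()[:,1]
    return np.array(o["position"]),np.degrees(np.arctan2(-Y[0],Y[1]))
def plan(*wps,step=48,start=None):
    "wps: (x,y,z,yaw deg ccw of tool y from world y)"
    p,th=start or pose();p=p.copy();th0=th
    for w in wps:
        d=np.array(w[:3])-p;dt=w[3]-th
        n=int(max(np.ceil(np.linalg.norm(d)/step),np.ceil(abs(dt)/8.3),1))
        rows=[]
        for i in range(n):
            t=np.radians(th+dt*i/n);v=d/n
            rows.append([[round(float(-np.cos(t)*v[0]-np.sin(t)*v[1])/10,2),round(float(-np.sin(t)*v[0]+np.cos(t)*v[1])/10,2),round(float(-v[2])/10,2)],round(float(-np.radians(dt/n)),3)])
        print(w,len(rows),rows)
        p=np.array(w[:3],float);th=w[3]
E
python3 - <<'E'
from h import *
plan((440,380,160,-10),(520,150,150,5),(490,-100,150,9.3))
E
```

```text
(440, 380, 160, -10) 6 [[[-3.74, -1.9, 0.61], -0.048], [[-3.65, -2.07, 0.61], -0.048], [[-3.55, -2.24, 0.61], -0.048], [[-3.43, -2.41, 0.61], -0.048], [[-3.31, -2.57, 0.61], -0.048], [[-3.19, -2.73, 0.61], -0.048]]
(520, 150, 150, 5) 6 [[[-1.98, -3.54, 0.17], -0.044], [[-1.82, -3.63, 0.17], -0.044], [[-1.66, -3.7, 0.17], -0.044], [[-1.5, -3.77, 0.17], -0.044], [[-1.33, -3.83, 0.17], -0.044], [[-1.16, -3.89, 0.17], -0.044]]
(490, -100, 150, 9.3) 6 [[[0.86, -4.11, -0.0], -0.013], [[0.91, -4.1, -0.0], -0.013], [[0.96, -4.08, -0.0], -0.013], [[1.01, -4.07, -0.0], -0.013], [[1.07, -4.06, -0.0], -0.013], [[1.12, -4.05, -0.0], -0.013]]
```

Request:
jog_arm(moves=[[[-3.7, -1.9, 0.6], -0.05], [[-3.6, -2.1, 0.6], -0.05], [[-3.5, -2.2, 0.6], -0.05], [[-3.4, -2.4, 0.6], -0.05], [[-3.3, -2.6, 0.6], -0.05]], gripper=0.7)

```text
t: 1.5
position: [414.8, 413.5, 166.5]
ee_rot: [0.105, 0.995, 0.0, 0.0]
force: [1.2, 0.8, -0.3]
width: 0.698
grip_force: 0.0
```

Request:
jog_arm(moves=[[[-3.2, -2.8, 0.6], -0.05], [[-2.0, -3.6, 0.2], -0.04], [[-1.8, -3.6, 0.2], -0.04], [[-1.7, -3.7, 0.2], -0.04], [[-1.5, -3.8, 0.2], -0.04]])

```text
t: 2.0
position: [494.5, 225.6, 152.7]
ee_rot: [0.0, 1.0, 0.0, 0.0]
force: [0.7, 0.8, 0.0]
width: 0.702
grip_force: 0.0
```

Request:
jog_arm(moves=[[[-1.3, -3.9, 0.2], -0.04], [[-1.2, -3.9, 0.2], -0.04], [[0.9, -4.1, 0], -0.02], [[0.9, -4.1, 0], -0.02], [[0.9, -4.1, 0], -0.02]])

```text
t: 2.5
position: [505.3, 23.0, 148.7]
ee_rot: [-0.069, 0.998, 0.0, 0.0]
force: [1.1, 0.1, 0.5]
width: 0.699
grip_force: 0.0
```

```bash
python3 - <<'E'
from h import *
print(pose())
plan((420,-95,100,9.3),(420,-95,3,9.3))
E
```

```text
(array([505.34567922,  22.96845151, 148.66863492]), np.float64(7.962946854827848))
(420, -95, 100, 9.3) 4 [[[2.52, -2.63, 1.22], -0.006], [[2.54, -2.61, 1.22], -0.006], [[2.55, -2.6, 1.22], -0.006], [[2.57, -2.58, 1.22], -0.006]]
(420, -95, 3, 9.3) 3 [[[-0.0, 0.0, 3.23], -0.0], [[-0.0, 0.0, 3.23], -0.0], [[-0.0, 0.0, 3.23], -0.0]]
```

Request:
jog_arm(moves=[[[2.5, -2.6, 1.2], -0.005], [[2.5, -2.6, 1.2], -0.005], [[2.6, -2.6, 1.2], -0.005], [[2.6, -2.6, 1.2], -0.005], [[0, 0, 0], 0]])

```text
t: 3.0
position: [416.4, -96.5, 99.2]
ee_rot: [-0.076, 0.997, 0.0, -0.001]
force: [-0.2, 1.3, 0.3]
width: 0.699
grip_force: 0.0
```

Request:
jog_arm(moves=[[[0, 0, 2.0], 0], [[0, 0, 2.0], 0], [[0, 0, 0], 0]])

```text
t: 3.3
position: [418.5, -92.7, 59.0]
ee_rot: [-0.079, 0.997, 0.0, -0.002]
force: [-0.5, -0.1, 0.3]
width: 0.697
grip_force: 0.0
```

Request:
jog_arm(moves=[[[0, 0, 2.0], 0], [[0, 0, 1.5], 0], [[0, 0, 0.8], 0], [[0, 0, 0.8], 0], [[0, 0, 0], 0]])

```text
t: 3.8
position: [419.7, -93.0, 9.3]
ee_rot: [-0.079, 0.997, -0.0, -0.0]
force: [0.3, 0.0, 0.2]
width: 0.696
grip_force: 0.0
```

```bash
python3 - <<'E'
from h import *
print(pose(),observe()["q"])
s=snapshot("scene");save(s,"s1.png",(250,130,490,290),3.3)
s=snapshot("top");save(s,"t1.png",(200,150,380,300),3); print(stone(s,(311,233)))
E
```

```text
(array([419.70004532, -92.96085244,   9.29486125]), np.float64(9.074713699961148)) [-0.34413377  0.08345693  0.4794946   2.20270823 -0.05021059  0.86619778
  1.89568346]
[283.3 -45.  266.8 481.2  82.7]
```

View pics/s1.png

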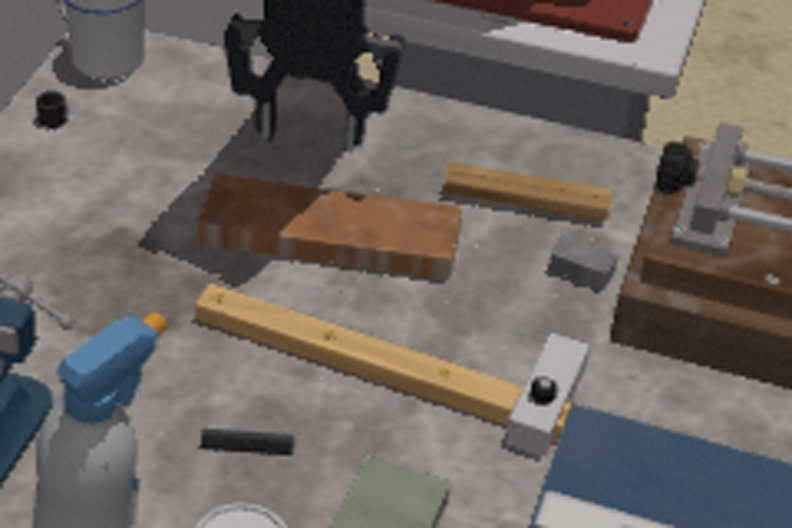

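The scene crop shows the open fingers behind the stone, with tips at about (268,140) and (350,147), and clear of the handle blank at (527,190). I'll check the tip height.

```bash
python3 - <<'E'
from h import *
s=snapshot("scene")
for z in(5,10,16,22):
  print(z,[np.round((px(s,(419.7-e*.158*1,-93+e*.987,z))-[250,130])*3.3) for e in(-37,37)])
c,a=np.array([469.6,-56.2]),np.radians(9.3)
for u in(-100,0,100): print("near top edge",np.round((px(s,(c[0]-32*np.cos(a)-u*np.sin(a),c[1]-32*np.sin(a)+u*np.cos(a),24))-[250,130])*3.3))
E
```

```text
5 [array([264., 177.]), array([353., 189.])]
10 [array([264., 172.]), array([353., 185.])]
16 [array([264., 166.]), array([353., 179.])]
22 [array([264., 161.]), array([354., 173.])]
near top edge [217. 171.]
near top edge [338. 188.]
near top edge [463. 205.]
```

```bash
python3 - <<'E'
from h import *
s=snapshot("scene")
s["frame"]=np.clip((s["frame"]/255.)**.5*255,0,255).astype(np.uint8)
save(s,"s2.png",(305,130,385,200),9)
E
```

```text
(no output)
```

View pics/s2.png

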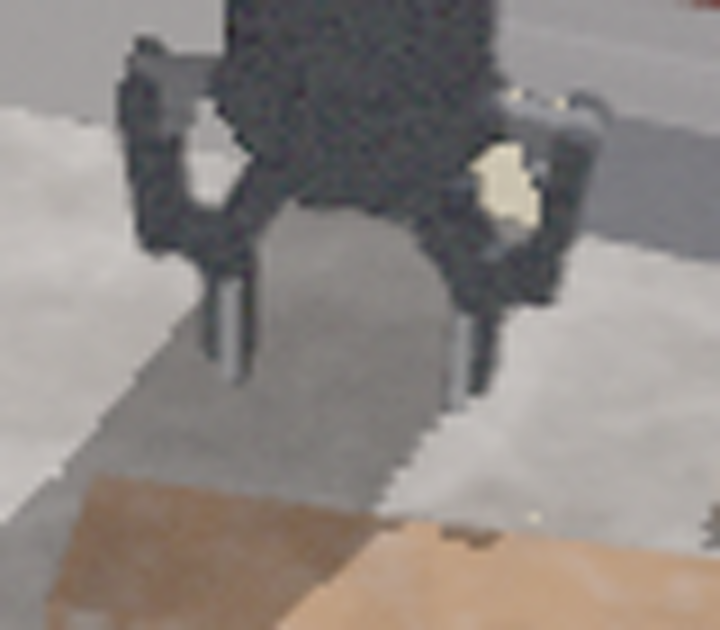

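```bash
python3 - <<'E'
from h import *
s=snapshot("scene")
for z in(5,15,25,35,45): print(z,[np.round(ray(s,p,z)) for p in((331.1,172.4),(356.1,175.3))])
for p in((342.5,130+490/9),(305+95/9,130+478/9)): print(ray(s,p,24))
E
```

```text
5 [array([ 378., -145.]), array([365., -75.])]
15 [array([ 390., -140.]), array([377., -72.])]
25 [array([ 402., -136.]), array([389., -68.])]
35 [array([ 414., -131.]), array([401., -64.])]
45 [array([ 426., -127.]), array([413., -61.])]
[438.42826981 -89.27408085]
[ 459.75925839 -158.0174653 ]
```

Request:
jog_arm(moves=[[[0, 0, 0.5], 0], [[0, 0, 0], 0]])

```text
t: 4.25
position: [419.6, -93.0, 4.2]
ee_rot: [-0.079, 0.997, 0.0, -0.0]
force: [-0.1, 0.1, -0.2]
width: 0.701
grip_force: 0.0
```

```bash
python3 - <<'E'
from h import *
print(pose())
s=snapshot("top");save(s,"t2.png",(180,190,380,340),4)
for z in(5,20,45): print(z,[np.round((px(s,(419.7-e*.158,-93+e*.987,z))-[180,190])*4) for e in(-37,37)])
E
```

```text
(array([419.57652678, -92.99405927,   4.15073658]), np.float64(9.065905162352333))
5 [array([625., 249.]), array([514., 265.])]
20 [array([627., 250.]), array([513., 266.])]
45 [array([629., 252.]), array([512., 268.])]
```

View pics/t2.png

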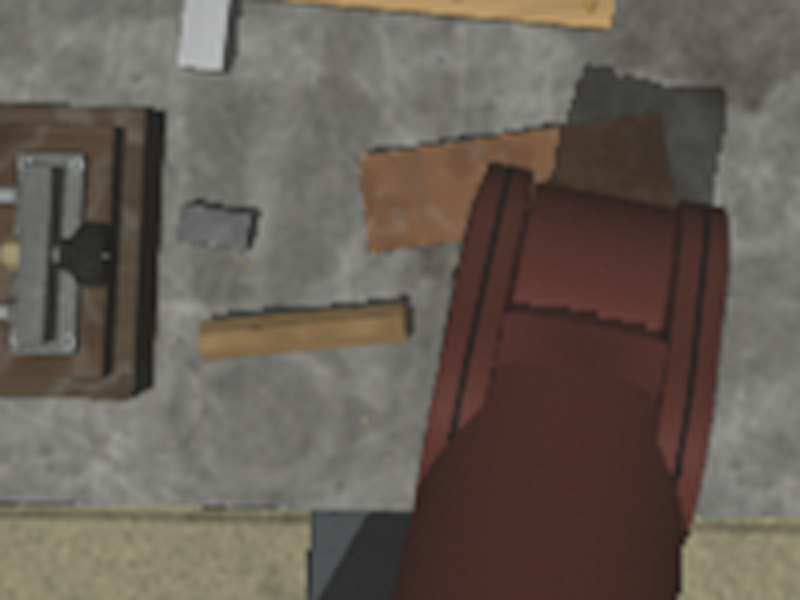

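The top view shows the arm hiding the gripper, and the stone has not moved. The tips look higher in the scene picture than reported, so I'll feel for the bench in small steps.

Request:
jog_arm(moves=[[[0, 0, 0.2], 0], [[0, 0, 0], 0], [[0, 0, 0.2], 0], [[0, 0, 0], 0]])

```text
t: 4.7
position: [419.7, -93.1, 0.3]
ee_rot: [-0.079, 0.997, -0.0, -0.0]
force: [-1.1, -0.4, 0.8]
width: 0.702
grip_force: 0.0
```

Request:
jog_arm(moves=[[[0, 0, 0.2], 0], [[0, 0, 0.2], 0], [[0, 0, 0], 0]])

```text
t: 5.0
position: [419.6, -93.1, -3.8]
ee_rot: [-0.079, 0.997, -0.0, -0.0]
force: [0.5, 0.0, -0.1]
width: 0.697
grip_force: 0.0
```

Request:
jog_arm(moves=[[[0, 0, 0.2], 0], [[0, 0, 0.2], 0], [[0, 0, 0], 0]])

```text
t: 5.3
position: [419.6, -93.1, -7.8]
ee_rot: [-0.079, 0.997, -0.0, -0.0]
force: [-0.5, 0.6, -0.1]
width: 0.702
grip_force: 0.0
```

Request:
jog_arm(moves=[[[0, 0, 0.2], 0], [[0, 0, 0.2], 0], [[0, 0, 0], 0]])

```text
t: 5.6
position: [419.6, -93.1, -11.7]
ee_rot: [-0.079, 0.997, -0.0, -0.0]
force: [-0.3, 0.4, 0.6]
width: 0.698
grip_force: 0.0
```

```bash
python3 - <<'E'
from h import *
print(pose(), observe()["force"])
s=snapshot("scene")
s["frame"]=np.clip((s["frame"]/255.)**.5*255,0,255).astype(np.uint8)
save(s,"s3.png",(305,130,385,200),9)
E
```

```text
(array([419.64757632, -93.08334088, -11.74069254]), np.float64(9.063850255185772)) [-0.29390319  0.40759701  0.58504571]
```

View pics/s3.png

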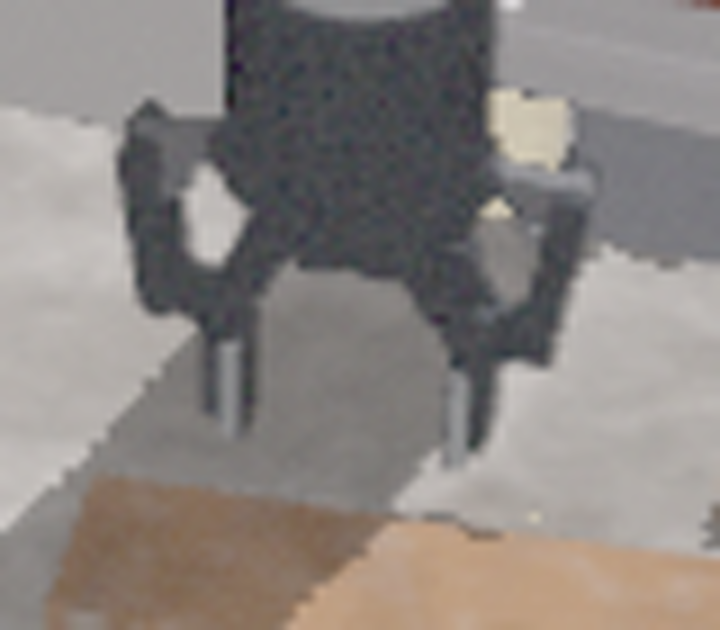

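The tips now sit at rows 437 and 463 of the crop, which puts them about 22 mm above the bench, so the reported z is off. I'll keep going down carefully.

Request:
jog_arm(moves=[[[0, 0, 0.2], 0], [[0, 0, 0.2], 0], [[0, 0, 0.2], 0], [[0, 0, 0.1], 0], [[0, 0, 0], 0]])

```text
t: 6.15
position: [419.7, -93.1, -18.6]
ee_rot: [-0.079, 0.997, -0.0, -0.0]
force: [-0.1, -1.0, 0.4]
width: 0.699
grip_force: 0.0
```

Request:
jog_arm(moves=[[[0, 0, 0.2], 0], [[0, 0, 0], 0], [[0, 0, 0.2], 0], [[0, 0, 0], 0]])

```text
t: 6.55
position: [419.7, -93.1, -22.7]
ee_rot: [-0.079, 0.997, -0.0, -0.0]
force: [0.3, 0.5, -0.5]
width: 0.699
grip_force: 0.0
```

Request:
jog_arm(moves=[[[0, 0, 0.3], 0], [[-0.4, 0, 0], 0], [[-0.4, 0, 0], 0], [[-0.4, 0, 0], 0], [[-0.4, 0, 0], 0]])

```text
t: 7.05
position: [434.9, -90.6, -25.7]
ee_rot: [-0.079, 0.997, 0.0, -0.001]
force: [-8.8, -1.2, 5.1]
width: 0.701
grip_force: 3.9
```

Request:
jog_arm(moves=[[[-0.5, 0, 0], 0], [[-0.5, 0, 0], 0], [[-0.5, 0, 0], 0], [[-0.5, 0, 0], 0], [[0, 0, 0], 0]])

```text
t: 7.55
position: [454.9, -87.4, -25.8]
ee_rot: [-0.079, 0.997, 0.0, -0.001]
force: [-2.3, 1.0, 0.2]
width: 0.7
grip_force: 1.2
```

```bash
python3 - <<'E'
from h import *
print(pose(), observe()["force"])
s=snapshot("scene")
save(s,"s4.png",(270,130,470,280),4)
E
```

```text
(array([454.86842719, -87.38361353, -25.84724266]), np.float64(9.078681900368586)) [-2.3491421   1.04497837  0.20128289]
```

View pics/s4.png

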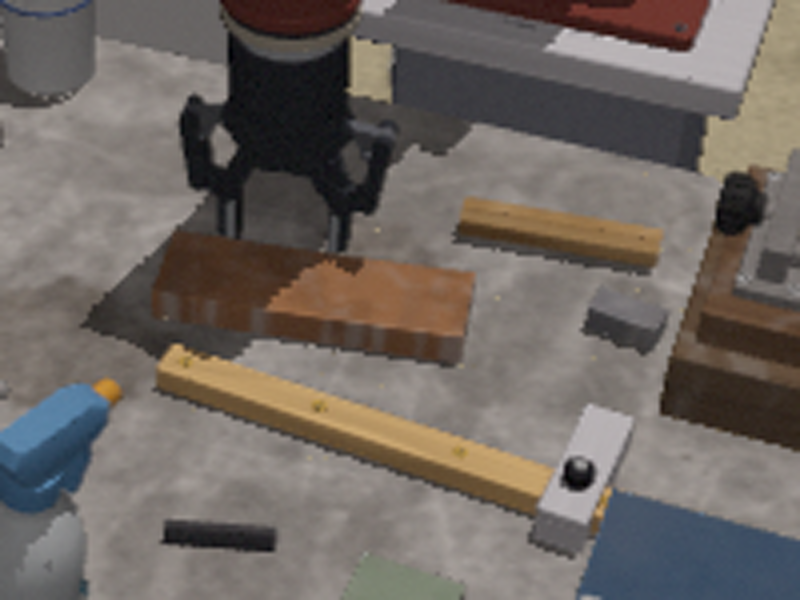

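The scene picture shows both fingers touching the stone's near face, at about (228,235) and (340,245), with the stone pushed flat towards the batten. Next I'll shift the tool left along the stone and turn it clockwise while pushing.

Request:
jog_arm(moves=[[[0.6, 0, 0], 0], [[0, 2.5, 0], 0], [[0, 2.5, 0], 0], [[-0.6, 0, 0], 0], [[-0.4, 0, 0], 0.045]])

```text
t: 8.1
position: [451.0, -36.5, -25.5]
ee_rot: [-0.057, 0.998, 0.0, -0.0]
force: [-4.2, 1.8, 1.1]
width: 0.7
grip_force: 2.1
```

Request:
jog_arm(moves=[[[-0.4, 0, 0], 0.045], [[-0.4, 0, 0], 0.045], [[-0.4, 0, 0], 0.045], [[-0.4, 0, 0], 0.048], [[0, 0, 0], 0]])

```text
t: 8.6
position: [467.6, -36.9, -25.5]
ee_rot: [0.035, 0.999, -0.0, 0.0]
force: [-1.0, 0.3, -0.2]
width: 0.701
grip_force: 0.3
```

Request:
jog_arm(moves=[[[-0.5, 0, 0], 0], [[-0.5, 0, 0], 0], [[-0.5, 0, 0], 0], [[0, 0, 0], 0]])

```text
t: 9.0
position: [482.6, -38.2, -25.6]
ee_rot: [0.035, 0.999, -0.0, -0.0]
force: [-1.1, 0.7, -0.8]
width: 0.703
grip_force: 0.6
```

```bash
python3 - <<'E'
from h import *
print(pose(), observe()["force"])
for c in("scene","top"):
    s=snapshot(c)
    hsv=cv2.cvtColor(s["frame"],cv2.COLOR_RGB2HSV)
    d=boxes_of(c,"whetstone");print(c,[(x["position"],x["p"]) for x in d[:2]])
    if c=="scene":
        save(s,"s5.png",(270,130,470,280),4)
        for p in((348,196),(330,192),(360,205),(340,212)):print(hsv[p[1],p[0]])
    else: save(s,"t5.png",(200,150,380,300),4.4)
E
```

```text
(array([482.58534035, -38.16243531, -25.57212345]), np.float64(-3.968411147461567)) [-1.06583499  0.73713515 -0.82749094]
scene []
[ 6 20 65]
[ 0 18 70]
[ 13 129  73]
[ 12 113  70]
top [([340.0, 215.6], 0.77), ([235.3, 247.2], 0.52)]
```

Request:
jog_arm(moves=[[[-0.5, 0, 0], 0], [[-0.5, 0, 0], 0], [[0, 0, 0], 0], [[1.0, 0, 0], 0], [[1.0, 0, -2.0], 0]])

```text
t: 9.7
position: [470.4, -37.2, -6.9]
ee_rot: [0.035, 0.999, -0.001, -0.001]
force: [0.0, -0.2, 0.3]
width: 0.701
grip_force: 0.0
```

Request:
jog_arm(moves=[[[0, 0, -4.0], 0], [[0, -4.0, -2.0], 0], [[0, -4.8, 0], 0], [[0, -4.8, 0], 0], [[0, -4.8, 0], 0]])

```text
t: 10.2
position: [459.5, -222.1, 55.3]
ee_rot: [0.034, 0.999, 0.0, 0.001]
force: [1.7, 0.7, 0.7]
width: 0.699
grip_force: 0.0
```

```bash
python3 - <<'E'
from h import *
print(pose(), observe()["force"])
s=snapshot("top");d=boxes_of("top","whetstone");print([(x["position"],x["p"]) for x in d[:2]])
save(s,"t6.png",(200,150,380,300),4.4)
print(stone(s,d[0]["position"]),batten(s,(285,189)))
E
```

```text
(array([ 459.50301402, -222.0937744 ,   55.26514838]), np.float64(-3.9442305091434857)) [1.6519731  0.67020291 0.65924655]
[([317.0, 212.2], 0.58), ([280.4, 188.2], 0.23)]
[531.6 -64.5  63.4 197.3  -4.2] [591.9   8.7  25.7 249.4  -3.8]
```

View pics/t6.png

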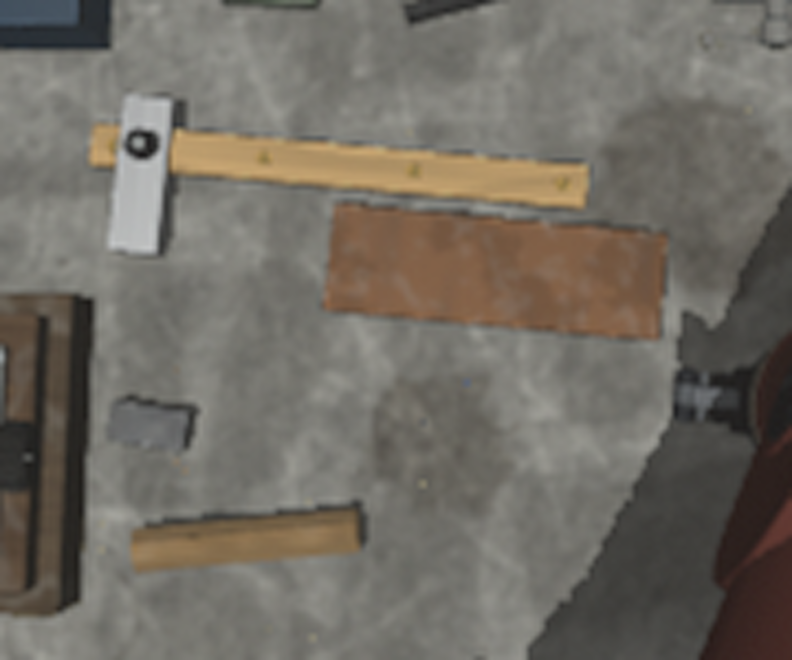

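The top crop shows the stone parallel to the batten with a gap of about 11 mm, its left end at (328,255) and its right end at (662,285). It needs about 99 mm of travel to the left, and the bystanders have not moved. I'll now go to its right end.

Request:
jog_arm(moves=[[[-2.9, -1.1, 0], 0], [[-2.9, -1.1, 0], 0], [[0, 0, 2.5], 0], [[0, 0, 2.5], 0], [[0, 0, 0], 0]])

```text
t: 10.8
position: [513.7, -245.3, 1.8]
ee_rot: [0.035, 0.999, 0.0, -0.002]
force: [-0.5, 0.3, 0.4]
width: 0.701
grip_force: 0.0
```

Request:
jog_arm(moves=[[[0, 0, 1.5], 0], [[0, 0, 0.8], 0], [[0, 0, 0.7], 0], [[0, 0, 0], 0]])

```text
t: 11.2
position: [515.5, -246.3, -26.0]
ee_rot: [0.035, 0.999, 0.0, -0.0]
force: [-0.3, -0.3, -0.1]
width: 0.702
grip_force: 0.0
```

Request:
jog_arm(moves=[[[-0.4, 1.5, 0], 0], [[0, 1.2, 0], 0], [[0, 0.6, 0], 0], [[0, 0.6, 0], 0], [[0, 0.6, 0], 0]])

```text
t: 11.7
position: [523.1, -202.4, -25.2]
ee_rot: [0.035, 0.999, -0.001, 0.0]
force: [-0.6, -4.2, 0.2]
width: 0.697
grip_force: 2.0
```

Request:
jog_arm(moves=[[[0, 0.7, 0], 0], [[0, 0.7, 0], 0], [[0, 0.7, 0], 0], [[0, 0.7, 0], 0], [[0, 0.7, 0], 0]])

```text
t: 12.2
position: [525.6, -167.1, -25.3]
ee_rot: [0.035, 0.999, -0.0, 0.0]
force: [-1.8, -5.3, 1.6]
width: 0.698
grip_force: 2.6
```

```bash
python3 - <<'E'
from h import *
print(pose(), observe()["force"])
s=snapshot("top");d=boxes_of("top","whetstone");print([(x["position"],x["p"]) for x in d[:2]])
print(stone(s,d[0]["position"]),batten(s,(285,189)))
E
```

```text
(array([ 525.57276276, -167.13956559,  -25.27960691]), np.float64(-4.034438355290252)) [-1.83201369 -5.30775843  1.59508552]
[([295.4, 209.2], 0.93)]
[ 361.6 -104.1  385.7  607.2   85. ] [591.9   8.7  25.7 249.4  -3.9]
```

```bash
sed -i 's/(hsv\[...,0\]<14)/(hsv[...,0]>7)\&(hsv[...,0]<15)/' h.py; python3 - <<'E'
from h import *
s=snapshot("top");d=boxes_of("top","whetstone")
r=stone(s,d[0]["position"]);print(r)
v=np.array([548.9,33.4])-r[:2];print("along",v@[.066,.998],"normal",v@[.998,-.066])
E
```

```text
[534.9 -18.2  63.2 187.4  -4.3]
along 52.42079999999999 normal 10.5664
```

Request:
jog_arm(moves=[[[0, 0.8, 0], 0], [[0, 0.8, 0], 0], [[0, 0.8, 0], 0], [[0, 0.8, 0], 0], [[0, 0.8, 0], 0]])

```text
t: 12.9
position: [528.2, -126.5, -25.5]
ee_rot: [0.035, 0.999, -0.0, -0.0]
force: [0.3, -4.0, -0.8]
width: 0.699
grip_force: 2.1
```

Request:
jog_arm(moves=[[[0, 0.5, 0], 0], [[0, 0.5, 0], 0], [[0, 0, 0], 0], [[0, -2.0, 0], 0], [[0, -3.0, -2.5], 0]])

```text
t: 13.4
position: [523.9, -163.9, -2.8]
ee_rot: [0.033, 0.999, 0.001, -0.003]
force: [0.8, -0.6, 1.2]
width: 0.705
grip_force: 0.0
```

Request:
jog_arm(moves=[[[0, 0, -4], 0], [[4.5, 0, 0], 0], [[4.5, 0, 0], 0], [[0, 0, 0], 0]])

```text
t: 13.8
position: [429.5, -159.4, 38.4]
ee_rot: [0.036, 0.999, 0.002, -0.002]
force: [1.1, 0.1, 0.1]
width: 0.704
grip_force: 0.0
```

```bash
python3 - <<'E'
from h import *
print(pose(), observe()["force"])
s=snapshot("top");d=boxes_of("top","whetstone")
r=stone(s,d[0]["position"]);print(r)
v=np.array([548.9,33.4])-r[:2];print("along",v@[.066,.998],"normal",v@[.998,-.066])
E
```

```text
(array([ 429.48032409, -159.35415874,   38.39837406]), np.float64(-4.114112569926209)) [1.06074421 0.11049209 0.13396305]
[538.4  26.4  63.3 198.1  -4.4]
along 7.679 normal 10.017
```

Request:
jog_arm(moves=[[[-0.8, 4.7, 0], 0], [[-0.8, 4.7, 0], 0], [[-0.7, 4.7, 0], 0], [[-0.7, 4.7, 0], 0], [[0, 0, 1.0], 0]])

```text
t: 14.4
position: [482.0, 32.5, 30.4]
ee_rot: [0.03, 1.0, 0.001, 0.002]
force: [0.1, -0.7, -0.3]
width: 0.698
grip_force: 0.0
```

Request:
jog_arm(moves=[[[0, 0, 2.5], 0], [[0, 0, 1.5], 0], [[0, 0, 0.8], 0], [[0, 0, 0.5], 0], [[0, 0, 0], 0]])

```text
t: 14.9
position: [479.0, 24.5, -23.7]
ee_rot: [0.035, 0.999, -0.0, -0.0]
force: [-0.1, -0.1, -0.1]
width: 0.703
grip_force: 0.0
```

Request:
jog_arm(moves=[[[-0.7, 0, 0], 0], [[-0.6, 0, 0], 0], [[-0.4, 0, 0], 0], [[-0.4, 0, 0], 0], [[-0.3, 0, 0], 0]])

```text
t: 15.4
position: [501.2, 23.0, -23.7]
ee_rot: [0.035, 0.999, 0.0, -0.002]
force: [-9.3, 0.8, 7.3]
width: 0.696
grip_force: 4.3
```

Request:
jog_arm(moves=[[[-0.2, 0, 0], 0], [[-0.2, 0, 0], 0], [[-0.1, 0, 0], 0], [[0, 0, 0], 0]])

```text
t: 15.8
position: [506.3, 22.7, -23.7]
ee_rot: [0.035, 0.999, 0.0, -0.002]
force: [-6.3, 0.5, 4.5]
width: 0.7
grip_force: 3.2
```

Request:
jog_arm(moves=[[[-0.1, 0, 0], 0], [[-0.1, 0, 0], 0], [[0, 0, 0], 0]])

```text
t: 16.1
position: [507.2, 22.6, -23.9]
ee_rot: [0.035, 0.999, 0.0, -0.003]
force: [-10.6, 1.4, 7.4]
width: 0.702
grip_force: 5.1
```

Request:
jog_arm(moves=[[[-0.1, 0, 0], 0], [[-0.1, 0, 0], 0], [[0, 0, 0], 0]])

```text
t: 16.4
position: [507.2, 22.6, -24.3]
ee_rot: [0.035, 0.999, 0.0, -0.004]
force: [-17.1, 1.7, 12.4]
width: 0.703
grip_force: 8.6
```

Request:
jog_arm(moves=[[[1.0, 0, 0], 0], [[1.5, 0, -2.0], 0], [[0, 0, -4.0], 0], [[0, -4.5, 0], 0], [[0, -4.5, 0], 0]])

```text
t: 16.9
position: [482.0, -65.5, 38.2]
ee_rot: [0.033, 0.999, 0.001, 0.002]
force: [0.3, -0.4, 0.0]
width: 0.696
grip_force: 0.0
```

Request:
jog_arm(moves=[[[-1.5, -4.5, 0], 0], [[-4.0, -2.5, 0], 0], [[-1.5, -1.0, 0], 0], [[0, 0, 0], 0]])

```text
t: 17.3
position: [546.5, -152.9, 36.8]
ee_rot: [0.036, 0.999, -0.001, 0.001]
force: [-0.5, 0.9, 0.3]
width: 0.702
grip_force: 0.0
```

```bash
python3 - <<'E'
from h import *
print(pose(), observe()["force"])
s=snapshot("top");d=boxes_of("top","whetstone")
r=stone(s,d[0]["position"]);print(r)
v=np.array([548.9,33.4])-r[:2];print("along",v@[.066,.998],"normal",v@[.998,-.066])
e=r[:2]-100*np.array([.066,.998]);print("end",e,"go",e-65*np.array([.066,.998]))
E
```

```text
(array([ 546.49379466, -152.89807857,   36.78420625]), np.float64(-4.142355153079496)) [-0.47358816  0.86890388  0.25103915]
[548.1  25.8  63.1 198.4  -3.9]
along 7.637599999999995 normal 0.2967999999999547
end [541.5 -74. ] go [ 537.21 -138.87]
```

Request:
jog_arm(moves=[[[1.1, 0, 0], 0], [[0, 0, 3.0], 0], [[0, 0, 1.7], 0], [[0, 0, 1.0], 0], [[0, 0, 0.4], 0]])

```text
t: 17.9
position: [532.5, -148.8, -25.0]
ee_rot: [0.035, 0.999, 0.0, -0.001]
force: [0.3, 1.4, 0.7]
width: 0.695
grip_force: 0.0
```

Request:
jog_arm(moves=[[[0, 1.5, 0], 0], [[0, 1.0, 0], 0], [[0, 0.7, 0], 0], [[-0.02, 0.4, 0], 0], [[-0.02, 0.3, 0], 0]])

```text
t: 18.4
position: [536.6, -112.3, -24.0]
ee_rot: [0.035, 0.999, -0.001, 0.0]
force: [-2.8, -6.9, 3.4]
width: 0.7
grip_force: 4.1
```

Request:
jog_arm(moves=[[[-0.05, 0.2, 0], 0], [[-0.05, 0.2, 0], 0], [[0, 0.1, 0], 0], [[0, 0, 0], 0]])

```text
t: 18.8
position: [536.9, -109.4, -24.0]
ee_rot: [0.036, 0.999, -0.002, -0.001]
force: [-6.3, -10.4, 6.5]
width: 0.699
grip_force: 6.1
```

Request:
jog_arm(moves=[[[0, 0.1, 0], 0], [[0, 0.1, 0], 0], [[0, 0, 0], 0]])

```text
t: 19.1
position: [537.0, -107.5, -24.0]
ee_rot: [0.036, 0.999, -0.002, -0.001]
force: [-6.9, -10.8, 6.6]
width: 0.698
grip_force: 6.3
```

Request:
jog_arm(moves=[[[0, 0.1, 0], 0], [[0, 0.1, 0], 0], [[0, 0, 0], 0]])

```text
t: 19.4
position: [537.1, -105.9, -24.0]
ee_rot: [0.036, 0.999, -0.002, -0.001]
force: [-6.6, -11.0, 6.9]
width: 0.701
grip_force: 6.8
```

Request:
jog_arm(moves=[[[0, 0.1, 0], 0], [[0, 0.1, 0], 0], [[0, 0, 0], 0]])

```text
t: 19.7
position: [537.0, -105.8, -23.9]
ee_rot: [0.037, 0.999, -0.003, -0.001]
force: [-6.9, -17.5, 6.4]
width: 0.7
grip_force: 9.4
```

The position held while the force rose, so the stone is against the stop. I'll retreat and check.

Request:
jog_arm(moves=[[[0, -0.3, 0], 0], [[0, -1.5, 0], 0], [[0, -3.0, -2.0], 0], [[1.0, 0, -4.0], 0], [[4.5, 0, 0], 0]])

```text
t: 20.2
position: [486.2, -146.2, 40.3]
ee_rot: [0.036, 0.999, -0.001, 0.005]
force: [-0.6, -0.8, 1.4]
width: 0.699
grip_force: 0.0
```

```bash
python3 - <<'E'
from h import *
print(pose(), observe()["force"])
s=snapshot("top");d=boxes_of("top","whetstone")
r=stone(s,d[0]["position"]);print(r,batten(s,(285,189)))
v=np.array([548.9,33.4])-r[:2];print("along",v@[.066,.998],"normal",v@[.998,-.066])
save(s,"t9.png",(200,150,380,300),4.4)
E
```

```text
(array([ 486.16960149, -146.23128341,   40.2717691 ]), np.float64(-4.0698828427889095)) [-0.63299906 -0.78369408  1.42324556]
[548.4  35.2  63.3 198.9  -3.7] [591.8   8.7  25.9 249.4  -3.9]
along -1.7634000000000043 normal 0.6178000000000002
```

View pics/t9.png

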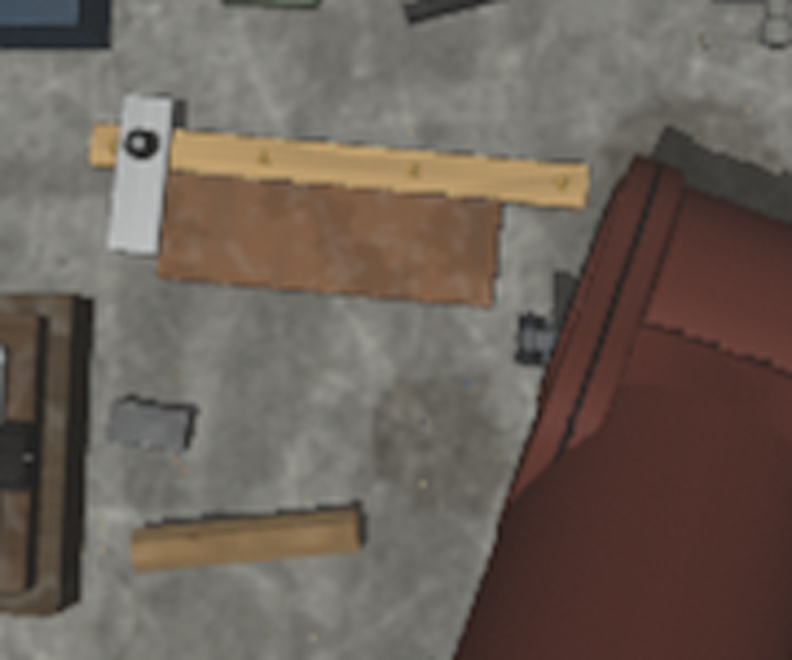

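The final top view shows the stone against the batten (its far edge runs from (170,172) to (500,203)) and the stop face (165,255), with the bystanders unmoved. I'll do one light two-finger press on the near face to make sure it lies flat.

Request:
jog_arm(moves=[[[0.6, 4.6, 0], 0], [[0.6, 4.6, 0], 0], [[0.4, 4.6, 0], 0], [[0.2, 4.6, 0], 0], [[0, 0, 0], 0]])

```text
t: 20.8
position: [475.3, 47.6, 35.6]
ee_rot: [0.031, 1.0, 0.001, 0.0]
force: [-0.1, -0.6, -0.2]
width: 0.701
grip_force: 0.0
```

Request:
jog_arm(moves=[[[0, 0, 3.0], 0], [[0, 0, 2.0], 0], [[0, 0, 1.0], 0], [[0, 0, 0.3], 0], [[0, 0, 0], 0]])

```text
t: 21.3
position: [475.5, 40.6, -27.3]
ee_rot: [0.035, 0.999, -0.0, -0.0]
force: [-0.1, -0.7, 0.3]
width: 0.697
grip_force: 0.0
```

Request:
jog_arm(moves=[[[-1.2, 0, -0.2], 0], [[-0.8, 0, 0], 0], [[-0.6, 0, 0], 0], [[-0.3, 0, 0], 0], [[-0.1, 0, 0], 0]])

```text
t: 21.8
position: [505.6, 38.7, -25.4]
ee_rot: [0.035, 0.999, -0.0, 0.0]
force: [-0.9, 0.7, -0.4]
width: 0.697
grip_force: 0.0
```

Request:
jog_arm(moves=[[[-0.1, 0.03, 0], 0], [[-0.1, 0.03, 0], 0], [[-0.1, 0.03, 0], 0], [[0, 0, 0], 0]])

```text
t: 22.2
position: [508.3, 39.6, -25.4]
ee_rot: [0.035, 0.999, 0.0, 0.0]
force: [-0.9, 0.5, -0.0]
width: 0.702
grip_force: 0.0
```

Request:
jog_arm(moves=[[[-0.1, 0.02, 0], 0], [[-0.1, 0.02, 0], 0], [[0, 0, 0], 0]])

```text
t: 22.5
position: [508.4, 39.9, -25.9]
ee_rot: [0.035, 0.999, -0.0, -0.002]
force: [-7.5, 0.2, 4.8]
width: 0.7
grip_force: 3.5
```

Request:
jog_arm(moves=[[[-0.1, 0.02, 0], 0], [[-0.1, 0.02, 0], 0], [[0, 0, 0], 0]])

```text
t: 22.8
position: [508.4, 40.1, -26.3]
ee_rot: [0.035, 0.999, -0.0, -0.004]
force: [-14.3, -0.1, 9.6]
width: 0.701
grip_force: 7.2
```

Request:
jog_arm(moves=[[[0.5, 0, 0], 0], [[1.5, 0, 0], 0], [[0, 0, -4.0], 0], [[0, -4, -4.0], 0], [[0, -4.5, 0], 0]])

```text
t: 23.3
position: [490.5, -37.7, 54.3]
ee_rot: [0.033, 0.999, 0.001, 0.004]
force: [0.9, -1.0, -0.2]
width: 0.703
grip_force: 0.0
```

Request:
jog_arm(moves=[[[0, -4.5, 0], 0], [[0, -4.5, 0], 0], [[0, 0, 0], 0]])

```text
t: 23.6
position: [479.8, -135.0, 50.6]
ee_rot: [0.039, 0.999, -0.001, 0.001]
force: [-0.2, 0.4, 0.8]
width: 0.696
grip_force: 0.0
```

```bash
python3 - <<'E'
from h import *
print(pose(), observe()["force"])
s=snapshot("top");d=boxes_of("top","whetstone")
r=stone(s,d[0]["position"]);print(r,batten(s,(285,189)))
v=np.array([548.9,33.4])-r[:2];print("along",v@[.066,.998],"normal",v@[.998,-.066])
s0=np.load("top0.npy",allow_pickle=True).item()
for n in("handle_blank","nagura_b"): print(n,[np.round(x["position"]) for x in boxes_of("top",n)[:1]])
E
```

```text
(array([ 479.77289272, -135.02259972,   50.55601875]), np.float64(-4.479466158556975)) [-0.22602143  0.38833787  0.76089434]
[548.7  35.4  63.3 198.7  -3.9] [591.8   7.9  25.9 250.9  -3.9]
along -1.9828000000000046 normal 0.33159999999993195
handle_blank [array([257., 272.])]
nagura_b [array([234., 247.])]
```

The stone is at the batten's angle, flush and against the stop, and the bystanders have not moved. I'm handing in.

```bash
python3 -c "
from cell import *
print(hand_in())"
```

```text
the job is handed in; nothing more can be done
None
```

I pushed the whetstone flat against the batten with its end touching the stop, left the other things where they were, and handed the job in at about 24 s.

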